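# Unlock the router-fence stop with the ratchet and set its rod to the middle click

### The job

The stop rod of the router fence is locked by the clamp bolt under the ratchet, and it stands fully pulled out. Flip the ratchet's direction lever over to its loosening side first, then swing the handle to and fro to loosen the bolt at least a quarter turn anticlockwise, and then push the stop rod in to its middle click. Leave the lever on the loosening side and do not disturb the jar, the tin, the wood offcut or the caliper lying around.

Things in the scene. Friction and masses are not known exactly. Their poses are not given: they have to be found in the camera images.
- station: Fixed stop station; place and yaw vary. Origin on the bolt's upright axis at table level, z up; handle and rod come out on its -x side. Base plate 120 (x) x 320 (y) x 12 mm, centred. Fence along y, x 37..59, top 75 mm, two caps at y = +-130 to 89 mm. Grey clamp block x -36..30, y -46..135, top 72 mm; on it two guide posts 10 mm across, top 112 mm, at x = -29, y = +-34.
- bolt (a joint): Clamp bolt (dark hex socket under the ratchet head), rad; 0 = tight (start and lower stop), grows as it turns anticlockwise seen from above (loosens). A quarter turn = 1.57. Takes 0.25 N m plus 0.2 N m per rad/s, and stays where left. Below about 1.0 it locks the stop rod; above, the rod slides.
- ratchet (a joint): Handle swing about the bolt axis, rad; 0 = handle points to the station's -x; positive = anticlockwise from above (handle end towards -y). Range -0.6..0.6, starts within -0.45..0.45; drag 0.2 N m. Lever on loosening side: positive swings carry the bolt (after up to 0.32 idle), return swings do not (a fast one may drag it back by 0.2). On tightening side neither way loosens it: swings idle or slip.
- handle_grip (a point): Middle of the ratchet's black handle grip, on its centre line, 135 mm from the bolt axis and 106 mm above the table. The grip is 85 mm long (along the point's x, which runs from the handle end to the bolt axis), 20 mm wide, 18 mm thick; free air below it down to the table.
- ratchet_axis (a point): Centre of the top face of the ratchet head (round, 38 mm across), on the bolt axis, 117 mm above the table. Its x axis runs from the handle end to the bolt axis and beyond.
- selector (a joint): Ratchet's direction lever relative to the ratchet, rad; -0.45 = tightening side (start), +0.45 = loosening side, reached by swinging its tip anticlockwise seen from above (towards the station's +y when the handle is at 0). Pushed past 0 it snaps to the far stop by itself; the tip needs 1 to 2 N. The push may swing the handle along a little.
- lever_tip (a point): Top of the upright thumb tab at the direction lever's tip, above the ratchet head on the side away from the handle. The lever pivots on the bolt axis, tab centre 36 mm out. Tab 12 mm (radial) x 8 mm (sideways), from 121 to 142 mm above the table; this point at 142 mm. Free sideways room all round above 119 mm. The point's x axis points out along the lever.
- rod (a joint): Stop rod slide, m; 0 = fully in, 0.012 = middle click, 0.024 = fully out (start). Grows as it is pulled out towards the station's -x. Leaving a click takes about 6 N, and within about 4 mm of a click the rod snaps into it by itself.
- knob (a point): Centre of the black round knob on the stop rod: 26 mm across, 22 mm long along the rod, 48 mm above the table, at the station's y = +110; at x = -105 when fully out, -93 at the middle click and -81 when in. The rod is 12 mm thick and runs along the station's x.
- jar: Bystander: amber glass jar with steel lid, 56 mm across, 82 mm high; origin at the underside's centre.
- tin: Bystander: steel tin with a paper band, 60 mm across, 78 mm high; origin at the underside's centre.
- offcut: Bystander: wood block 55 x 50 x 70 mm high; origin at the underside's centre.
- caliper: Bystander: steel caliper lying flat, 200 mm long along its y, jaws to +x out to 50 mm, at most 9 mm high; origin at the middle of the beam's underside.

How it is judged (in metres and radians):
On the way, in this order (a step that is already met when the one before it is completed fails the run):
1. the direction lever is on its loosening side while the bolt is still tight (value of joint selector above 0.3 rad and value of joint bolt below 0.5 rad), for 0.1 s.
2. the bolt is loosened by about a quarter turn (value of joint bolt above 1.5 rad), for 0.2 s.
3. the stop rod is in its middle click (value of joint rod between 0.0095 and 0.0145 m), for 0.2 s.
At the end, for the whole second after the job is handed in: The direction lever is on its loosening side (above +0.3 rad), the bolt has been loosened by at least 1.5 rad (about a quarter turn), and the stop rod rests in its middle click (12 mm, within 2.5 mm), everything at rest (all of step 3 and value of joint selector above 0.3 rad and value of joint bolt above 1.5 rad and velocity of joint rod between -0.01 and 0.01 m/s and velocity of joint bolt between -0.05 and 0.05 rad/s); the robot touches nothing.
It fails at once if the jar, tin, offcut or caliper is moved by more than 25 mm (distance of any of jar, tin, offcut, caliper from where it was at the start of the episode above 0.025 m).
It fails at once if the jar, tin or offcut is tipped over (angle between any of jar, tin, offcut's own z axis and vertical above 0.5 rad).
It also fails if it takes over 72 s, if anything falls off the work surface, if the arm or the gripper's body presses on something with over 40 N, if the wrist force passes 120 N, or if a joint passes its speed limit or range.

### The arm

A 6-joint arm with a two-finger parallel gripper is mounted at the origin on the work surface. World frame = base frame: x ahead of the robot, y to its left, z up, the work surface at z = 0. Lengths are in m, angles in degrees, forces in N, time in s.
With the tool pointing down it reaches from about 0.4 to 0.825 m from the base axis. Payload 7 kg.
Tool frame: the origin (TCP) lies at the centre of the arm's flange, where the gripper is bolted on; the fingertips stand 178 mm ahead of it and the grasp point (between the pads) lies 159 mm ahead of it (r.tips_ahead is the z of the fingertips in the tool frame, in m); z points along the fingers, y is the line along which they close (so a half turn about z gives the same grasp; the last joint's range is limited). The gripper opens to 88 mm and grips with 3 to 60 N. Pads are 19 mm wide; open, the fingers measure 130 mm over their backs; the gripper's body (78 mm by 193 mm) begins 47 mm behind the grasp point.
Start: joints at [-49.842, 20.546, 0.682, 0, -70.136, -16.507], TCP at [0.271, -0.618, 0.405] pointing down, gripper open.
Joint ranges: [-176.03, 176.03], [-82.01, 121.73], [-58.28, 71.71], [-173.87, 95.51], [-174.79, -0.11], [-173.66, 173.66]. Speed limits (degrees/s): [136.94, 136.94, 172.46, 180, 180, 180].

### API

Orientations are given as [roll, pitch, yaw] about the fixed x, y, z axes, in that order (R = Rz(yaw) Ry(pitch) Rx(roll)).
In Python, from plant import r gives the robot as it stands. The module is installed in compiled form; this text tells all that it offers.
- The arm moves only by the shell command python3 -m pendant 'ROWS' [FORCE]. ROWS is JSON, a list that holds one entry, the list of rows, each a list of 7 numbers: the shift along the tool's x, y, z in m, then the turn, a rotation vector about the tool's x, y, z in degrees, then the gripper command: -1 is shut, 1 is fully open, values between are in proportion. A call has 1 to 5 rows; each row is the pose to reach, as a shift and turn from the pose commanded when the call began, along the tool's axes at that moment; what a row does not reach only later rows make up. A row lasts 1/10 s, in which the tool goes at most 50 mm and 8.59 degrees, less where a joint would pass 70% of its speed; a pose out of reach is approached as far as the arm can. A call with a gripper value outside its range is refused whole. The fingers move at their own pace and stop on an object; FORCE is the grip in N (left out, the last holds). Time passes only in rows, so rows that repeat a pose let the fingers close. It gives the time, the measured TCP pose, the force, the opening and the grip force at its end, in the units of the state.
- r.get_state(): the state, without advancing time (a new reading comes with each control period).
- r.capture(name): name is "scene" or "top"; returns the picture (400x640x3 uint8, red, green, blue); there is no depth.
- r.camera_params(name): a dict with "fx", "fy", "cx", "cy" (pixels), "dist_coeffs" ([k1, k2, p1, p2, k3] as OpenCV has them; the pictures are not rectified), "R" (3x3) and "t" (3): a world point X has camera coordinates R X + t. Camera axes: x right, y down, z forward; pixel columns grow to the right and rows downward; lengths in m; the calibration is good to about 2 mm. A picture is of the moment at which its call begins. camera_params takes no time and is no camera call.
- r.close_job(): hands the job in; it is judged then, once.
The state is a dict: "time_s": time; "joints": joint angles; "qd": joint speeds; "joint_torque": joint torques, N m; "tcp_pos": TCP position; "eef_rot": TCP orientation; "contact_force": force on the tool from outside, world axes, zero at the start; "moment": the same for the moment, N m; "gripper_width": finger opening in m; "gripper_force": force on a finger pad.
Only numpy, scipy, OpenCV 4.12 (cv2) and the standard library are available. Lean on these libraries where they do the work, as an engineer would, in place of code of your own. Each camera call takes 0.05 s, during which the arm holds its last target. There are 200 camera calls.

## Working session

There is one attempt and no reset: what is moved stays moved. The work goes in short steps, Python scripts to look and compute and a shell command to move; the robot and the scene stay as the last step left them, time stands still between calls to the robot, and variables do not carry over. Pictures are saved under pics/ and viewed, at most 10 in all, crops included, and the job is handed in when it is done.

```bash
mkdir -p pics; python3 - <<'E'
from plant import r
import cv2
for n in("scene","top"):
    cv2.imwrite(f"pics/{n}0.png",r.capture(n)[:,:,::-1]); print(n,r.camera_params(n))
print(r.get_state())
E
```

```text
scene {'fx': 395.3685790198541, 'fy': 395.3685790198541, 'cx': 318.442318375496, 'cy': 195.69616347854986, 'dist_coeffs': array([-0.08793216,  0.        ,  0.        ,  0.        ,  0.        ]), 'R': array([[ 0.90029471,  0.43514018, -0.01106626],
       [ 0.34905617, -0.73691114, -0.57889703],
       [-0.26005621,  0.51731518, -0.81532556]]), 't': array([-0.54084613, -0.14085037,  0.99621938])}
top {'fx': 418.04614674127174, 'fy': 418.04614674127174, 'cx': 318.1392110971402, 'cy': 203.5176983836506, 'dist_coeffs': array([-0.06228712,  0.        ,  0.        ,  0.        ,  0.        ]), 'R': array([[-0.01618711, -0.99982974,  0.00885815],
       [-0.99308842,  0.0150467 , -0.11640011],
       [ 0.116247  , -0.01068111, -0.9931629 ]]), 't': array([0.03359391, 0.58002604, 0.96394002])}
{'time_s': 0.1, 'joints': array([-4.98426349e+01,  2.05865791e+01,  6.40325921e-01, -1.85325102e-02,
       -7.01351108e+01, -1.65059293e+01]), 'qd': array([ 0.03988689, -0.08580958,  0.20119331, -0.04095899,  0.01474521,
        0.07258297]), 'joint_torque': array([-1.54859819e-03, -5.84162307e+01,  2.93747646e+01,  7.01549158e+00,
        1.01509859e-02, -7.19236323e-05]), 'tcp_pos': array([ 0.27071515, -0.61815319,  0.40383206]), 'eef_rot': array([ 1.79917039e+02, -6.41406589e-03, -1.56354869e+02]), 'contact_force': array([-0.23200743,  0.29982053,  0.39360117]), 'moment': array([ 0.02771345, -0.03308584,  0.01246469]), 'gripper_force': 0.0, 'gripper_width': 0.087843048204884}
```

View pics/scene0.png

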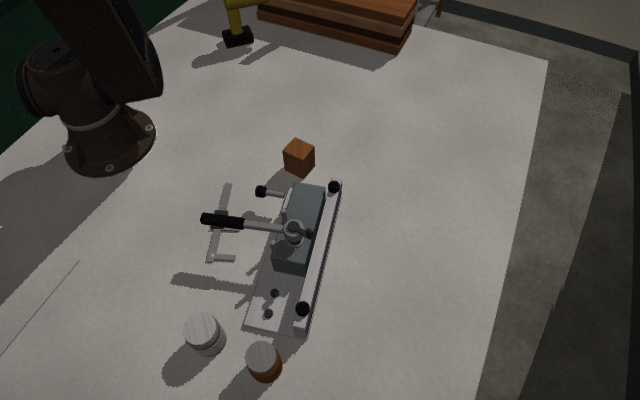

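View pics/top0.png

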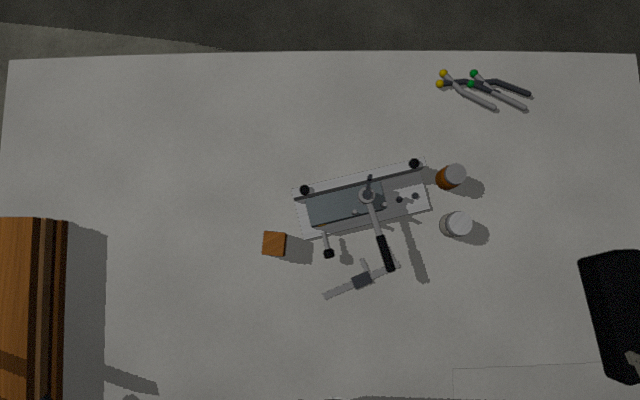

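The top view shows the caps at about (305,190) and (414,163), the ratchet head at (367,197), the grip at (386,253) and the knob at (328,254). The offcut is at (274,243), the tin and jar are to the right, and the caliper lies under the handle. I'll enlarge both views.

```bash
python3 - <<'E'
import cv2
a=cv2.imread("pics/top0.png")[145:305,255:475]; cv2.imwrite("pics/topc.png",cv2.resize(cv2.convertScaleAbs(a,alpha=1.5),None,fx=3.6,fy=3.6,interpolation=2))
a=cv2.imread("pics/scene0.png")[165:345,190:360]; cv2.imwrite("pics/scenec.png",cv2.resize(cv2.convertScaleAbs(a,alpha=1.5),None,fx=3.3,fy=3.3,interpolation=2))
E
```

```text
(no output)
```

View pics/topc.png

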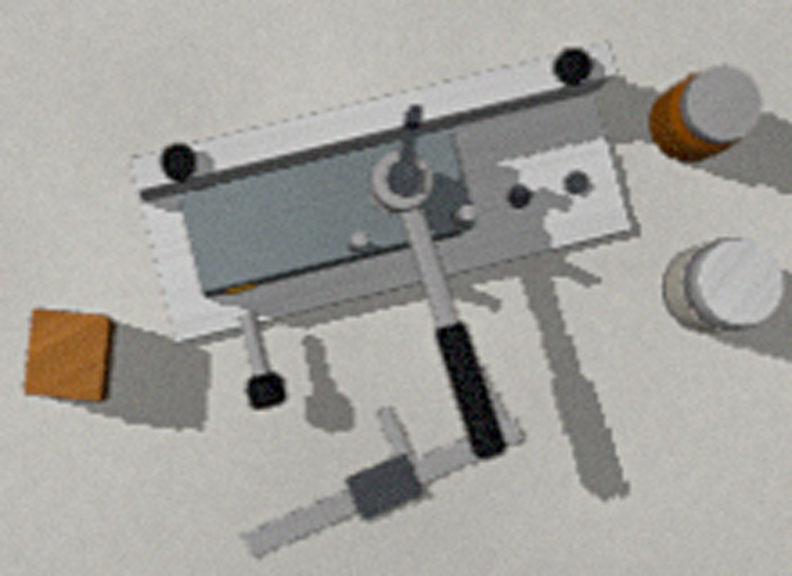

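View pics/scenec.png

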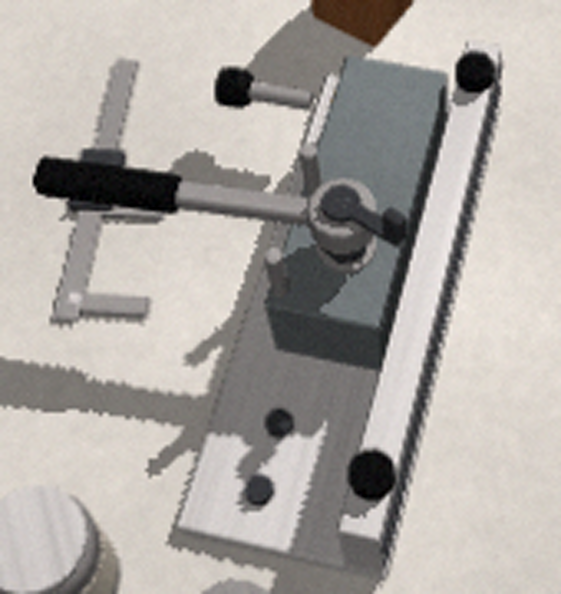

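The enlarged top crop shows the caps at (180,160) and (573,66), the posts at (359,239) and (466,213), the knob at (266,388), the grip from (450,328) to (489,452) and the lever tab at (414,112). The scene crop shows the caps at (475,72) and (371,475), the posts at (309,150) and (274,255), the knob at (234,87), the handle end at (40,178) and the tab at (396,220). Next I fit the pose.

```bash
cat > h.py <<'E'
import numpy as np, cv2
from plant import r
from scipy.optimize import least_squares
from scipy.spatial.transform import Rotation as Ro
def proj(n,X):
    c=r.camera_params(n); K=np.array([[c["fx"],0,c["cx"]],[0,c["fy"],c["cy"]],[0,0,1]])
    return cv2.projectPoints(np.atleast_2d(X).astype(float),cv2.Rodrigues(c["R"])[0],c["t"],K,c["dist_coeffs"])[0][:,0]
def Rz(a): return Ro.from_euler('z',a).as_matrix()
def pts(p,knobx=-.105):
    x,y,w,ra,se=p; S=lambda v:Rz(w)@np.array(v,float)+[x,y,0]
    H=lambda v:S(Rz(ra)@np.array(v,float))
    return dict(capL=S([.048,.13,.085]),capR=S([.048,-.13,.085]),pL=S([-.029,.034,.112]),pR=S([-.029,-.034,.112]),
      knob=S([knobx,.11,.048]),g=H([-.135,0,.106]),gi=H([-.0925,0,.106]),ge=H([-.1775,0,.106]),
      head=H([0,0,.117]),tab=H(Rz(se)@np.array([.036,0,.138])))
E
cat > fit.py <<'E'
from h import *
T=dict(capL=(180,160),capR=(573,66),pL=(359,239),pR=(466,213),knob=(266,388),gi=(450,328),ge=(489,452),tab=(414,112))
S=dict(capL=(475,72),capR=(371,475),pL=(309,150),pR=(274,255),knob=(234,87),ge=(40,178),gi=(178,193),tab=(396,220))
O=[("top",k,(np.array(v)+.5)/3.6-.5+[255,145]) for k,v in T.items()]+[("scene",k,(np.array(v)+.5)/3.3-.5+[190,165]) for k,v in S.items()]
f=lambda p:np.concatenate([proj(n,pts(p)[k])[0]-o for n,k,o in O])
s=least_squares(f,[.55,-.1,.2,.1,-.45],loss='soft_l1')
print(s.x.round(4)); 
for (n,k,_),e in zip(O,f(s.x).reshape(-1,2)): print(n,k,e.round(1))
for k,v in pts(s.x).items(): print(k,v.round(4))
E
python3 fit.py
```

```text
[ 0.5906 -0.0806  0.2241  0.0658 -0.4314]
top capL [-0.7 -0.2]
top capR [-0.1 -0.5]
top pL [-0.  -0.6]
top pR [ 0.1 -0.6]
top knob [-0.4  0.1]
top gi [-0.9 -1.5]
top ge [0.5 1.2]
top tab [-0.3  0.3]
scene capL [ 0.1 -0.4]
scene capR [-0.2 -0.1]
scene pL [-0.5  0.5]
scene pR [-0.4  0.2]
scene knob [0.3 0.4]
scene ge [-1.4 -0.8]
scene gi [0.5 0.8]
scene tab [-0.5 -0. ]
capL [0.6085 0.0568 0.085 ]
capR [ 0.6663 -0.1967  0.085 ]
pL [ 0.5548 -0.0539  0.112 ]
pR [ 0.5699 -0.1202  0.112 ]
knob [0.4638 0.0033 0.048 ]
g [ 0.4612 -0.1192  0.106 ]
gi [ 0.502 -0.107  0.106]
ge [ 0.4205 -0.1313  0.106 ]
head [ 0.5906 -0.0806  0.117 ]
tab [ 0.6262 -0.0857  0.138 ]
```

```bash
cat >> h.py <<'E'
P=[0.5906,-0.0806,0.2241,0.0658,-0.45]
def go(tip,yaw):
    """shift (tool axes) and rotvec to bring fingertips to tip, tool down at yaw deg"""
    s=r.get_state(); R=Ro.from_euler('xyz',s["eef_rot"],degrees=True)
    D=Ro.from_euler('xyz',[180,0,yaw],degrees=True)
    sh=R.inv().apply(np.array(tip)-[0,0,-r.tips_ahead]-s["tcp_pos"])
    print("shift",sh.round(4),"rot",(R.inv()*D).as_rotvec(degrees=True).round(2),"| t",round(s["time_s"],2),"w",s["gripper_width"].round(4),"F",s["contact_force"].round(1),"j",s["joints"].round(0))
def hp(v,ra=None,p=P):
    "point in ratchet frame -> world"
    return Rz(p[2]+(p[3] if ra is None else ra))@np.array(v,float)+[p[0],p[1],0]
E
python3 - <<'E'
from h import *
print(np.degrees(P[2]+P[3])); 
go(hp([.036,-.056,.226]),-163.4)
E
```

```text
16.610046480842566Traceback (most recent call last):
  File "<stdin>", line 3, in <module>
  File "h.py", line 21, in go
    print("shift",sh.round(4),"rot",(R.inv()*D).as_rotvec(degrees=True).round(2),"| t",round(s["time_s"],2),"w",s["gripper_width"].round(4),"F",s["contact_force"].round(1),"j",s["joints"].round(0))
                                                                                                                ^^^^^^^^^^^^^^^^^^^^^^^^
AttributeError: 'float' object has no attribute 'round'
```

```bash
sed -i 's/s\["gripper_width"\].round(4)/round(s["gripper_width"],4)/' h.py
python3 - <<'E'
from h import *
go(hp([.036,-.056,.226]),-163.4)
E
```

```text
shift [-5.375e-01  3.041e-01  1.000e-04] rot [ 0.08 -0.01  7.05] | t 0.1 w 0.0878 F [-0.2  0.3  0.4] j [-50.  21.   1.  -0. -70. -17.]
```

```bash

python3 -m pendant '[[[-0.036,0.02,0,0,0,0,-1],[-0.072,0.04,0,0,0,0,-1],[-0.108,0.06,0,0,0,0,-1],[-0.144,0.08,0,0,0,0,-1],[-0.18,0.1,0,0,0,0,-1]]]' 20 &&
python3 -m pendant '[[[-0.036,0.02,0,0,0,0,-1],[-0.072,0.04,0,0,0,0,-1],[-0.108,0.06,0,0,0,0,-1],[-0.144,0.08,0,0,0,0,-1],[-0.18,0.1,0,0,0,0,-1]]]' &&
python3 -m pendant '[[[-0.036,0.02,0,0,0,0,-1],[-0.072,0.04,0,0,0,0,-1],[-0.108,0.06,0,0,0,0,-1],[-0.144,0.08,0,0,0,3.5,-1],[-0.177,0.104,0,0,0,7.05,-1]]]' &&
python3 -m pendant '[[[0,0,0,0,0,0,-1],[0,0,0,0,0,0,-1]]]'
python3 - <<'E'
from h import *
go(hp([.036,-.056,.226]),-163.4)
E
```

```text
time_s: 0.6
tcp_pos: [0.3962, -0.453, 0.4044]
eef_rot: [180.0, -0.0, -156.4]
contact_force: [0.8, -0.9, -0.2]
gripper_width: 0.0532
gripper_force: 0.0
time_s: 1.1
tcp_pos: [0.521, -0.2891, 0.4045]
eef_rot: [180.0, -0.0, -156.3]
contact_force: [0.5, -0.1, -0.3]
gripper_width: 0.0132
gripper_force: 0.0
time_s: 1.6
tcp_pos: [0.6417, -0.1229, 0.4041]
eef_rot: [180.0, -0.0, -163.5]
contact_force: [0.8, -0.5, -0.8]
gripper_width: 0.0007
gripper_force: 0.0
time_s: 1.8
tcp_pos: [0.641, -0.1233, 0.4038]
eef_rot: [180.0, -0.1, -163.3]
contact_force: [-0.5, 0.1, -0.9]
gripper_width: 0.0003
gripper_force: 0.0
shift [ 0.0001 -0.0006 -0.0003] rot [ 0.02 -0.08  0.12] | t 1.8 w 0.0003 F [-0.5  0.1 -0.9] j [  6.  19.  -2.  -0. -69. -79.]
```

```bash

python3 -m pendant '[[[0,0,0.03,0,0,0,-1],[0,0,0.06,0,0,0,-1],[0,0,0.085,0,0,0,-1],[0,0,0.099,0,0,0,-1],[0,0,0.099,0,0,0,-1]]]' &&
python3 -m pendant '[[[0,0.006,0,0,0,0,-1],[0,0.012,0,0,0,0,-1],[0,0.018,0,0,0,0,-1],[0,0.022,0,0,0,0,-1],[0,0.026,0,0,0,0,-1]]]' &&
python3 -m pendant '[[[0,0.003,0,0,0,0,-1],[0,0.006,0,0,0,0,-1],[0,0.009,0,0,0,0,-1],[0,0.011,0,0,0,0,-1],[0,0.011,0,0,0,0,-1]]]'
python3 - <<'E'
from h import *
go(hp([.036,-.019,.127]),-163.4)
a=r.capture("scene")[165:345,190:360,::-1]; cv2.imwrite("pics/s1.png",cv2.resize(cv2.convertScaleAbs(a,alpha=1.5),None,fx=3.3,fy=3.3,interpolation=2))
E
```

```text
time_s: 2.3
tcp_pos: [0.6397, -0.1252, 0.3037]
eef_rot: [179.9, -0.2, -163.5]
contact_force: [0.1, 0.4, 0.5]
gripper_width: 0.0004
gripper_force: 0.0
time_s: 2.8
tcp_pos: [0.634, -0.0991, 0.307]
eef_rot: [-179.9, 0.2, -163.4]
contact_force: [2.9, -2.0, 0.5]
gripper_width: 0.0003
gripper_force: 1.5
time_s: 3.3
tcp_pos: [0.6299, -0.0886, 0.3054]
eef_rot: [180.0, -0.0, -163.4]
contact_force: [0.2, -0.4, -0.2]
gripper_width: 0.0005
gripper_force: 0.0
shift [-0.0006 -0.0001  0.0003] rot [ 0.02 -0.04  0.01] | t 3.3 w 0.0005 F [ 0.2 -0.4 -0.2] j [ 10.  21. -12.  -0. -57. -83.]
```

View pics/s1.png

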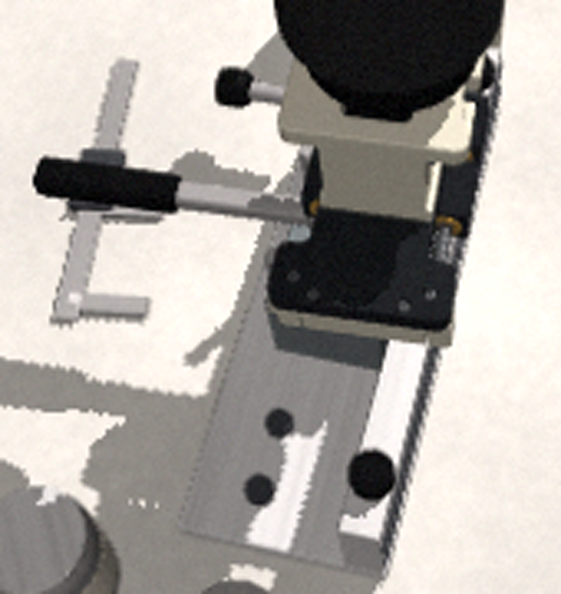

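The force dropped back to zero and the handle at (39,178) hasn't moved, so the lever has probably snapped over. I'll lift, move above the grip and check it.

```bash

python3 -m pendant '[[[0,0,-0.02,0,0,0,-1],[0,0,-0.045,0,0,0,-1],[0,0,-0.07,0,0,0,-0.7],[0,0,-0.085,0,0,0,-0.5],[0,0,-0.09,0,0,0,-0.32]]]' 
python3 -m pendant '[[[0.035,-0.004,0,0,0,0,-0.32],[0.07,-0.008,0,0,0,0,-0.32],[0.105,-0.012,0,0,0,0,-0.32],[0.14,-0.016,0,0,0,0,-0.32],[0.17,-0.019,0,0,0,0,-0.32]]]'
python3 -m pendant '[[[0,0,0,0,0,0,-0.32],[0,0,0,0,0,0,-0.32]]]'
python3 - <<'E'
from h import *
go(hp([-.135,0,.09]),-163.4)
C=[]
for n,(y,x) in dict(top=(145,255),scene=(165,190)).items():
    a=r.capture(n)[y:y+180,x:x+190,::-1]; C.append(cv2.resize(cv2.convertScaleAbs(a,alpha=1.5),None,fx=2.1,fy=2.1,interpolation=2))
cv2.imwrite("pics/s2.png",np.hstack(C))
E
```

```text
time_s: 3.85
tcp_pos: [0.6304, -0.0891, 0.3977]
eef_rot: [-180.0, 0.2, -163.4]
contact_force: [0.3, -0.0, 0.1]
gripper_width: 0.0194
gripper_force: 0.0
time_s: 4.35
tcp_pos: [0.4707, -0.1563, 0.3947]
eef_rot: [180.0, -0.1, -163.4]
contact_force: [-0.2, -0.5, 0.8]
gripper_width: 0.0301
gripper_force: 0.0
time_s: 4.55
tcp_pos: [0.4721, -0.156, 0.3955]
eef_rot: [180.0, 0.0, -163.4]
contact_force: [0.1, 0.2, -0.3]
gripper_width: 0.0298
gripper_force: 0.0
shift [-1.000e-04  3.840e-02  1.274e-01] rot [ 0.01  0.01 -0.04] | t 4.55 w 0.0298 F [ 0.1  0.2 -0.3] j [  4.   4. -22.  -0. -64. -78.]
```

View pics/s2.png

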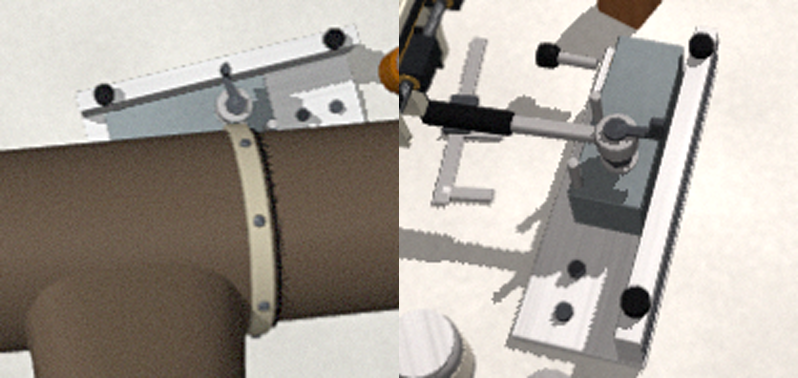

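The lever tab now leans left of the head, at (225,70) in the top panel and (655,128) in the scene panel, so it's flipped. The handle hasn't moved. Next I lower the fingers astride the grip and swing to the positive end.

```bash

python3 -m pendant '[[[0,0.02,0,0,0,0,-0.32],[0,0.038,0,0,0,0,-0.32],[0,0.038,0,0,0,0,-0.32],[0,0.038,0.02,0,0,0,-0.32],[0,0.038,0.05,0,0,0,-0.32]]]' 
python3 -m pendant '[[[0,0,0.015,0,0,0,-0.32],[0,0,0.03,0,0,0,-0.32],[0,0,0.05,0,0,0,-0.32],[0,0,0.07,0,0,0,-0.32],[0,0,0.077,0,0,0,-0.32]]]'
python3 -m pendant '[[[-0.0002,-0.0071,0,0,0,-3,-0.32],[-0.0007,-0.0141,0,0,0,-6,-0.32],[-0.0017,-0.0211,0,0,0,-9,-0.32],[-0.003,-0.0281,0,0,0,-12,-0.32],[-0.0046,-0.0349,0,0,0,-15,-0.32]]]'
python3 -m pendant '[[[-0.0002,-0.0071,0,0,0,-3,-0.32],[-0.0007,-0.0141,0,0,0,-6,-0.32],[-0.0017,-0.0211,0,0,0,-9,-0.32],[-0.003,-0.0281,0,0,0,-12,-0.32],[-0.0046,-0.0349,0,0,0,-15,-0.32]]]'
python3 -m pendant '[[[0,0,0,0,0,0,-0.32]]]'
python3 - <<'E'
from h import *
go(hp([-.135,0,.09],.59),-133.4)
E
```

```text
time_s: 5.15
tcp_pos: [0.4633, -0.1191, 0.3463]
eef_rot: [-179.9, 0.2, -163.3]
contact_force: [0.4, 0.4, 0.1]
gripper_width: 0.0298
gripper_force: 0.0
time_s: 5.65
tcp_pos: [0.4618, -0.1194, 0.2665]
eef_rot: [180.0, -0.2, -163.4]
contact_force: [-0.2, 0.4, 0.1]
gripper_width: 0.0298
gripper_force: 0.0
time_s: 6.15
tcp_pos: [0.4767, -0.1517, 0.2686]
eef_rot: [180.0, -0.0, -148.3]
contact_force: [0.5, 2.1, -1.0]
gripper_width: 0.0296
gripper_force: 0.7
time_s: 6.65
tcp_pos: [0.4991, -0.1789, 0.2688]
eef_rot: [180.0, 0.0, -133.3]
contact_force: [0.9, 1.5, -0.1]
gripper_width: 0.0298
gripper_force: 0.7
time_s: 6.75
tcp_pos: [0.4995, -0.1792, 0.2688]
eef_rot: [-180.0, -0.0, -133.3]
contact_force: [0.3, 0.0, -0.4]
gripper_width: 0.0299
gripper_force: 0.0
shift [0.0008 0.0014 0.0007] rot [-0.02 -0.    0.05] | t 6.75 w 0.0299 F [ 0.3  0.  -0.4] j [  1.  15. -28.   0. -48. -45.]
```

```bash

python3 -m pendant '[[[-0.0001,0.0057,0,0,0,2.4,-0.32],[-0.0005,0.0113,0,0,0,4.8,-0.32],[-0.0011,0.0169,0,0,0,7.2,-0.32],[-0.0019,0.0225,0,0,0,9.6,-0.32],[-0.003,0.0281,0,0,0,12,-0.32]]]' | grep -E "force"
python3 -m pendant '[[[-0.0001,0.0057,0,0,0,2.4,-0.32],[-0.0005,0.0113,0,0,0,4.8,-0.32],[-0.0011,0.0169,0,0,0,7.2,-0.32],[-0.0019,0.0225,0,0,0,9.6,-0.32],[-0.003,0.0281,0,0,0,12,-0.32]]]' | grep -E "force"
python3 -m pendant '[[[-0.0001,0.0057,0,0,0,2.4,-0.32],[-0.0005,0.0113,0,0,0,4.8,-0.32],[-0.0011,0.0169,0,0,0,7.2,-0.32],[-0.0019,0.0225,0,0,0,9.6,-0.32],[-0.003,0.0281,0,0,0,12,-0.32]]]' | grep -E "force"
python3 -m pendant '[[[-0.0001,0.0057,0,0,0,2.4,-0.32],[-0.0005,0.0113,0,0,0,4.8,-0.32],[-0.0011,0.0169,0,0,0,7.2,-0.32],[-0.0019,0.0225,0,0,0,9.6,-0.32],[-0.003,0.0281,0,0,0,12,-0.32]]]' | grep -E "force"
python3 -m pendant '[[[-0.0001,0.0057,0,0,0,2.4,-0.32],[-0.0005,0.0113,0,0,0,4.8,-0.32],[-0.0011,0.0169,0,0,0,7.2,-0.32],[-0.0019,0.0225,0,0,0,9.6,-0.32],[-0.003,0.0281,0,0,0,12,-0.32]]]' | grep -E "force"
python3 -m pendant '[[[0,0.0028,0,0,0,1.2,-0.32],[-0.0001,0.0057,0,0,0,2.4,-0.32],[-0.0003,0.0085,0,0,0,3.6,-0.32],[-0.0005,0.0113,0,0,0,4.8,-0.32],[-0.0007,0.0141,0,0,0,6,-0.32]]]'
python3 - <<'E'
from h import *
go(hp([-.135,0,.09],-.562),-199.4)
E
```

```text
contact_force: [-0.4, -1.8, -1.0]
gripper_force: 0.8
contact_force: [-0.6, -2.0, -0.2]
gripper_force: 0.8
contact_force: [-0.9, -1.9, 0.5]
gripper_force: 0.8
contact_force: [-0.6, -2.0, -0.0]
gripper_force: 0.8
contact_force: [-0.7, -1.3, 0.7]
gripper_force: 0.8
time_s: 9.75
tcp_pos: [0.4639, -0.0355, 0.2686]
eef_rot: [-180.0, -0.0, 160.5]
contact_force: [-2.0, -1.3, 0.1]
gripper_width: 0.0294
gripper_force: 0.8
shift [ 0.0005 -0.0006  0.0005] rot [-0.01 -0.01 -0.1 ] | t 9.75 w 0.0294 F [-2.  -1.3  0.1] j [  20.    9.  -36.   -0.  -46. -129.]
```

```bash

python3 -m pendant '[[[-0.0002,-0.0071,0,0,0,-3,-0.32],[-0.0007,-0.0141,0,0,0,-6,-0.32],[-0.0017,-0.0211,0,0,0,-9,-0.32],[-0.003,-0.0281,0,0,0,-12,-0.32],[-0.0046,-0.0349,0,0,0,-15,-0.32]]]' | grep force
python3 -m pendant '[[[-0.0002,-0.0071,0,0,0,-3,-0.32],[-0.0007,-0.0141,0,0,0,-6,-0.32],[-0.0017,-0.0211,0,0,0,-9,-0.32],[-0.003,-0.0281,0,0,0,-12,-0.32],[-0.0046,-0.0349,0,0,0,-15,-0.32]]]'| grep force
python3 -m pendant '[[[-0.0002,-0.0071,0,0,0,-3,-0.32],[-0.0007,-0.0141,0,0,0,-6,-0.32],[-0.0017,-0.0211,0,0,0,-9,-0.32],[-0.003,-0.0281,0,0,0,-12,-0.32],[-0.0046,-0.0349,0,0,0,-15,-0.32]]]'| grep force
python3 -m pendant '[[[-0.0002,-0.0071,0,0,0,-3,-0.32],[-0.0007,-0.0141,0,0,0,-6,-0.32],[-0.0017,-0.0211,0,0,0,-9,-0.32],[-0.003,-0.0281,0,0,0,-12,-0.32],[-0.0046,-0.0349,0,0,0,-15,-0.32]]]'| grep force
python3 -m pendant '[[[0,-0.0028,0,0,0,-1.2,-0.32],[-0.0001,-0.0057,0,0,0,-2.4,-0.32],[-0.0003,-0.0085,0,0,0,-3.6,-0.32],[-0.0005,-0.0113,0,0,0,-4.8,-0.32],[-0.0007,-0.0141,0,0,0,-6,-0.32]]]'
python3 - <<'E'
from h import *
go(hp([-.135,0,.09],.59),-133.4)
E
```

```text
contact_force: [-1.1, 2.0, 0.5]
gripper_force: 0.8
contact_force: [-1.0, 2.6, 1.0]
gripper_force: 0.8
contact_force: [-0.4, 1.9, 1.3]
gripper_force: 0.7
contact_force: [-0.5, 1.9, 0.6]
gripper_force: 0.7
time_s: 12.25
tcp_pos: [0.4985, -0.1784, 0.2686]
eef_rot: [180.0, 0.0, -133.3]
contact_force: [-1.0, 1.3, 0.9]
gripper_width: 0.0298
gripper_force: 0.7
shift [0.0007 0.0002 0.0005] rot [0.   0.   0.08] | t 12.25 w 0.0298 F [-1.   1.3  0.9] j [  2.  15. -28.  -0. -48. -45.]
```

The force stayed at drag level (about 2 N), so the bolt isn't being carried. I'll look at the lever again.

```bash
python3 - <<'E'
from h import *
C=[]
for n,(y,x) in dict(top=(160,325),scene=(200,255)).items():
    a=r.capture(n)[y:y+65,x:x+65,::-1]; C.append(cv2.resize(cv2.convertScaleAbs(a,alpha=1.8),None,fx=6,fy=6,interpolation=2))
cv2.imwrite("pics/s3.png",np.hstack(C))
for ra in (.55,.5):
  for se in(-.45,0,.45):
    p=P[:3]+[ra,se]; print(ra,se,*[((proj(n,pts(p)["tab"])[0]-o+.5)*6).round() for n,o in(("top",[325,160]),("scene",[255,200]))])
E
```

```text
0.55 -0.45 [223. 104.] [349. 144.]
0.55 0 [186. 128.] [344.  98.]
0.55 0.45 [162. 165.] [316.  59.]
0.5 -0.45 [228. 103.] [348. 149.]
0.5 0 [189. 124.] [346. 102.]
0.5 0.45 [164. 161.] [320.  62.]
```

View pics/s3.png

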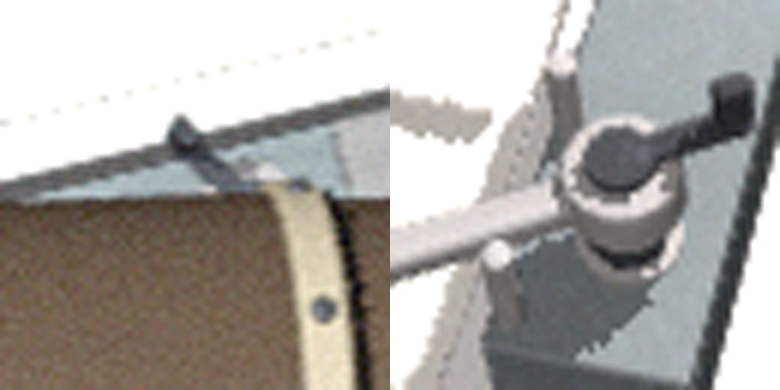

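The tab is at (183,127) in the top panel and (735,90) in the scene panel, which matches selector ≈ 0. The lever stopped in the middle, so it needs a longer push. I'll go back and push further; the tool yaw already suits.

```bash

python3 -m pendant '[[[0,0,-0.025,0,0,0,-0.32],[0,0,-0.05,0,0,0,-0.32],[0,0,-0.08,0,0,0,-0.32],[0,0,-0.1,0,0,0,-0.5],[0,0,-0.1,0,0,0,-0.8]]]' |grep pos
python3 -m pendant '[[[-0.035,-0.011,0,0,0,0,-1],[-0.07,-0.022,0,0,0,0,-1],[-0.105,-0.033,0,0,0,0,-1],[-0.14,-0.044,0,0,0,0,-1],[-0.171,-0.056,0,0,0,0,-1]]]' |grep pos
python3 -m pendant '[[[0,0,0.02,0,0,0,-1],[0,0,0.04,0,0,0,-1],[0,0,0.056,0,0,0,-1],[0,0,0.063,0,0,0,-1],[0,0,0.063,0,0,0,-1]]]'
python3 - <<'E'
from h import *
go(hp([.036,-.021,.127],.59),-133.4)
E
```

```text
tcp_pos: [0.4992, -0.1787, 0.372]
tcp_pos: [0.6578, -0.0917, 0.3678]
time_s: 13.85
tcp_pos: [0.6563, -0.0927, 0.3041]
eef_rot: [179.9, -0.1, -133.4]
contact_force: [-0.1, -0.6, -0.1]
gripper_width: 0.0006
gripper_force: 0.0
shift [ 0.0003  0.0351 -0.0009] rot [ 0.1  -0.12 -0.01] | t 13.85 w 0.0006 F [-0.1 -0.6 -0.1] j [  9.  24.  -8.  -0. -58. -52.]
```

```bash

python3 -m pendant '[[[0,0.007,0,0,0,0,-1],[0,0.014,0,0,0,0,-1],[0,0.02,0,0,0,0,-1],[0,0.026,0,0,0,0,-1],[0,0.031,0,0,0,0,-1]]]' |grep force
python3 -m pendant '[[[0,0.002,0,0,0,0,-1],[0,0.004,0,0,0,0,-1],[0,0.006,0,0,0,0,-1]]]' |grep force
python3 -m pendant '[[[0,0.002,0,0,0,0,-1],[0,0.004,0,0,0,0,-1]]]' |grep force
python3 -m pendant '[[[0,0.002,0,0,0,0,-1],[0,0.004,0,0,0,0,-1]]]' |grep force
python3 -m pendant '[[[0,0.002,0,0,0,0,-1]]]' |grep force
python3 - <<'E'
from h import *
go(hp([.036,-.021,.127],.59),-133.4)
a=r.capture("scene")
a=r.capture("top")[160:260,315:425,::-1]
cv2.imwrite("pics/s4.png",cv2.resize(cv2.convertScaleAbs(a,alpha=1.8),None,fx=5,fy=5,interpolation=2))
E
```

```text
contact_force: [0.1, -0.1, 0.5]
gripper_force: 0.0
contact_force: [-0.2, -0.4, 0.4]
gripper_force: 0.0
contact_force: [-0.2, -0.6, 0.1]
gripper_force: 0.0
contact_force: [-0.4, -0.5, -0.9]
gripper_force: 0.0
contact_force: [1.1, -0.8, -0.0]
gripper_force: 0.0
shift [ 0.0006 -0.0119  0.0006] rot [ 0. -0. -0.] | t 15.15 w 0.0002 F [ 1.1 -0.8 -0. ] j [ 12.  20. -13.  -0. -56. -56.]
```

```bash

for_force() { grep contact; }
python3 -m pendant '[[[0,0.002,0,0,0,0,-1]]]' |for_force
python3 -m pendant '[[[0,0.002,0,0,0,0,-1]]]' |for_force
python3 -m pendant '[[[0,0.002,0,0,0,0,-1]]]' |for_force
python3 -m pendant '[[[0,0,0,0,0,0,-1]]]' |for_force
python3 - <<'E'
from h import *
go(hp([.036,-.021,.127],.59),-133.4)
a=r.capture("top")[160:260,315:425,::-1]; b=r.capture("scene")[170:270,240:350,::-1]
cv2.imwrite("pics/s4.png",cv2.resize(cv2.convertScaleAbs(np.hstack([a,b]),alpha=1.8),None,fx=3.6,fy=3.6,interpolation=2))
E
```

```text
contact_force: [0.2, -0.6, -0.5]
contact_force: [-0.5, -0.7, 0.2]
contact_force: [4.9, -8.0, -3.6]
contact_force: [3.7, -4.2, -2.6]
shift [ 0.0005 -0.0172  0.0008] rot [-0.09  0.01  0.02] | t 15.65 w 0.0004 F [ 3.7 -4.2 -2.6] j [ 13.  20. -14.   0. -56. -56.]
```

View pics/s4.png

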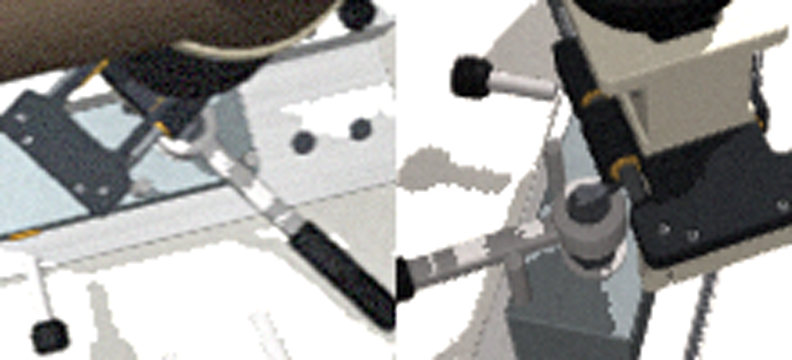

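The handle is backed by its stop and the force rose to about 8 N, so the lever should be at its far stop. I'll back off, lift and check.

```bash

python3 -m pendant '[[[0,-0.01,0,0,0,0,-1],[0,-0.03,0,0,0,0,-1],[0,-0.04,-0.02,0,0,0,-1],[0,-0.04,-0.05,0,0,0,-1],[0,-0.04,-0.08,0,0,0,-1]]]' |grep force
python3 -m pendant '[[[0.035,0.01,0,0,0,0,-0.8],[0.07,0.02,0,0,0,0,-0.5],[0.105,0.03,0,0,0,0,-0.32],[0.14,0.04,0,0,0,0,-0.32],[0.171,0.044,0,0,0,0,-0.32]]]' |grep force
python3 -m pendant '[[[0,0,0,0,0,0,-0.32]]]' |grep force
python3 - <<'E'
from h import *
go(hp([-.135,0,.09],.56),-133.4)
C=[]
for n,(y,x) in dict(top=(160,325),scene=(190,245)).items():
    a=r.capture(n)[y:y+75,x:x+75,::-1]; C.append(cv2.resize(cv2.convertScaleAbs(a,alpha=1.8),None,fx=5.3,fy=5.3,interpolation=2))
cv2.imwrite("pics/s5.png",np.hstack(C))
f=lambda p,k:[((proj(n,pts(p)[k])[0]-o+.5)*5.3).round() for n,o in(("top",[325,160]),("scene",[245,190]))]
for ra in (.6,.5):
  print("gi",f(P[:3]+[ra,0],"gi"))
  for se in(-.45,0,.45): print(ra,se,*f(P[:3]+[ra,se],"tab"))
for se in(-.45,-.2,0,.45): print("s2",se,proj("top",pts(P[:4]+[se])["tab"]),proj("scene",pts(P[:4]+[se])["tab"]))
E
```

```text
contact_force: [0.1, -0.9, -0.5]
gripper_force: 0.0
contact_force: [0.5, -0.7, 0.5]
gripper_force: 0.0
contact_force: [0.3, -0.2, 1.1]
gripper_force: 0.0
shift [-0.0024  0.0025  0.1182] rot [ 0.01  0.02 -0.11] | t 16.85 w 0.0298 F [ 0.3 -0.2  1.1] j [  1.   7. -19.  -0. -63. -45.]
gi [array([385., 332.]), array([ -2., 307.])]
0.6 -0.45 [193.  93.] [362. 176.]
0.6 0 [161. 116.] [355. 135.]
0.6 0.45 [142. 150.] [329. 102.]
gi [array([370., 348.]), array([ -8., 284.])]
0.5 -0.45 [201.  91.] [360. 185.]
0.5 0 [167. 110.] [358. 144.]
0.5 0.45 [145. 142.] [336. 108.]
s2 -0.45 [[369.60414194 176.09500814]] [[308.95869925 231.59356259]]
s2 -0.2 [[365.45325322 176.00674815]] [[311.45092244 227.58620001]]
s2 0 [[362.20732476 176.67069037]] [[312.55858384 224.12848609]]
s2 0.45 [[355.83638549 180.37928449]] [[312.04487847 216.31407527]]
```

View pics/s5.png

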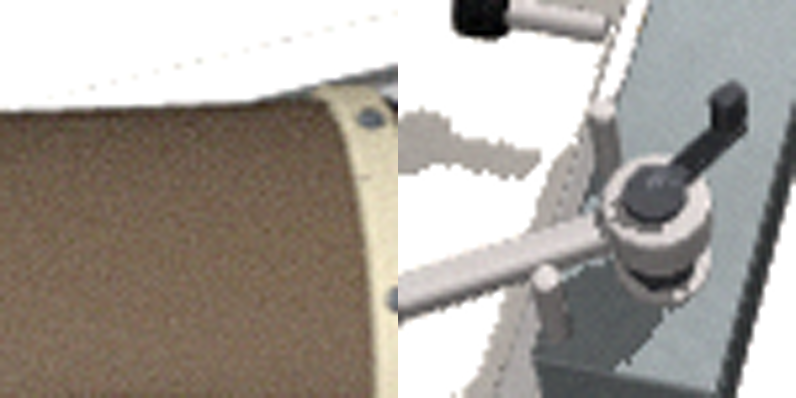

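The tab is at (728,100) in the scene panel, which matches selector +0.45, so the lever is on the loosening side. I'll lower the fingers over the grip and return-swing slowly.

```bash

python3 -m pendant '[[[-0.001,0,0.03,0,0,0,-0.32],[-0.002,0,0.055,0,0,0,-0.32],[-0.002,0,0.08,0,0,0,-0.32],[-0.002,0,0.105,0,0,0,-0.32],[-0.002,0,0.118,0,0,0,-0.32]]]' | grep force
python3 -m pendant '[[[-0.0001,0.0057,0,0,0,2.4,-0.32],[-0.0005,0.0113,0,0,0,4.8,-0.32],[-0.0011,0.0169,0,0,0,7.2,-0.32],[-0.0019,0.0225,0,0,0,9.6,-0.32],[-0.003,0.0281,0,0,0,12,-0.32]]]' | grep -E "force"
python3 -m pendant '[[[-0.0001,0.0057,0,0,0,2.4,-0.32],[-0.0005,0.0113,0,0,0,4.8,-0.32],[-0.0011,0.0169,0,0,0,7.2,-0.32],[-0.0019,0.0225,0,0,0,9.6,-0.32],[-0.003,0.0281,0,0,0,12,-0.32]]]' | grep -E "force"
python3 -m pendant '[[[-0.0001,0.0057,0,0,0,2.4,-0.32],[-0.0005,0.0113,0,0,0,4.8,-0.32],[-0.0011,0.0169,0,0,0,7.2,-0.32],[-0.0019,0.0225,0,0,0,9.6,-0.32],[-0.003,0.0281,0,0,0,12,-0.32]]]' | grep -E "force"
python3 -m pendant '[[[-0.0001,0.0057,0,0,0,2.4,-0.32],[-0.0005,0.0113,0,0,0,4.8,-0.32],[-0.0011,0.0169,0,0,0,7.2,-0.32],[-0.0019,0.0225,0,0,0,9.6,-0.32],[-0.003,0.0281,0,0,0,12,-0.32]]]' | grep -E "force"
python3 -m pendant '[[[-0.0001,0.0057,0,0,0,2.4,-0.32],[-0.0005,0.0113,0,0,0,4.8,-0.32],[-0.0011,0.0169,0,0,0,7.2,-0.32],[-0.0019,0.0225,0,0,0,9.6,-0.32],[-0.003,0.0281,0,0,0,12,-0.32]]]' | grep -E "force"
python3 -m pendant '[[[0,0.0028,0,0,0,1.2,-0.32],[-0.0001,0.0057,0,0,0,2.4,-0.32],[-0.0003,0.0085,0,0,0,3.6,-0.32],[-0.0005,0.0113,0,0,0,4.8,-0.32],[-0.0007,0.0141,0,0,0,6,-0.32]]]'
python3 - <<'E'
from h import *
go(hp([-.135,0,.09],-.562),-199.4)
E
```

```text
contact_force: [-0.5, -0.6, 0.1]
gripper_force: 0.0
contact_force: [0.6, -1.2, -1.7]
gripper_force: 1.1
contact_force: [0.0, -2.4, -0.5]
gripper_force: 1.0
contact_force: [0.6, -2.0, -0.8]
gripper_force: 0.7
contact_force: [0.5, -1.4, -0.8]
gripper_force: 0.5
contact_force: [0.8, -2.0, -0.4]
gripper_force: 1.0
time_s: 20.45
tcp_pos: [0.4647, -0.0329, 0.2676]
eef_rot: [-180.0, -0.0, 160.5]
contact_force: [0.5, -0.7, -0.3]
gripper_width: 0.0298
gripper_force: 0.7
shift [ 0.0004 -0.0032 -0.0005] rot [-0.   -0.01 -0.09] | t 20.45 w 0.0298 F [ 0.5 -0.7 -0.3] j [  20.    9.  -36.   -0.  -45. -130.]
```

```bash

python3 -m pendant '[[[-0.0002,-0.0071,0,0,0,-3,-0.32],[-0.0007,-0.0141,0,0,0,-6,-0.32],[-0.0017,-0.0211,0,0,0,-9,-0.32],[-0.003,-0.0281,0,0,0,-12,-0.32],[-0.0046,-0.0349,0,0,0,-15,-0.32]]]' | grep force
python3 -m pendant '[[[-0.0002,-0.0071,0,0,0,-3,-0.32],[-0.0007,-0.0141,0,0,0,-6,-0.32],[-0.0017,-0.0211,0,0,0,-9,-0.32],[-0.003,-0.0281,0,0,0,-12,-0.32],[-0.0046,-0.0349,0,0,0,-15,-0.32]]]'| grep force
python3 -m pendant '[[[-0.0002,-0.0071,0,0,0,-3,-0.32],[-0.0007,-0.0141,0,0,0,-6,-0.32],[-0.0017,-0.0211,0,0,0,-9,-0.32],[-0.003,-0.0281,0,0,0,-12,-0.32],[-0.0046,-0.0349,0,0,0,-15,-0.32]]]'| grep force
python3 -m pendant '[[[-0.0002,-0.0071,0,0,0,-3,-0.32],[-0.0007,-0.0141,0,0,0,-6,-0.32],[-0.0017,-0.0211,0,0,0,-9,-0.32],[-0.003,-0.0281,0,0,0,-12,-0.32],[-0.0046,-0.0349,0,0,0,-15,-0.32]]]'| grep force
python3 -m pendant '[[[0,-0.0028,0,0,0,-1.2,-0.32],[-0.0001,-0.0057,0,0,0,-2.4,-0.32],[-0.0003,-0.0085,0,0,0,-3.6,-0.32],[-0.0005,-0.0113,0,0,0,-4.8,-0.32],[-0.0007,-0.0141,0,0,0,-6,-0.32]]]'
python3 - <<'E'
from h import *
go(hp([-.135,0,.09],.59),-133.4)
E
```

```text
contact_force: [-0.4, 1.3, 0.2]
gripper_force: 0.8
contact_force: [-2.6, 3.4, 2.2]
gripper_force: 2.1
contact_force: [-3.3, 3.1, 2.5]
gripper_force: 2.1
contact_force: [-4.1, 2.6, 2.6]
gripper_force: 2.1
time_s: 22.95
tcp_pos: [0.499, -0.1759, 0.2673]
eef_rot: [180.0, -0.0, -133.3]
contact_force: [-4.8, 1.0, -2.2]
gripper_width: 0.0299
gripper_force: 1.9
shift [ 0.0028 -0.0012 -0.0008] rot [ 0.05 -0.03  0.07] | t 22.95 w 0.0299 F [-4.8  1.  -2.2] j [  2.  15. -28.  -0. -47. -45.]
```

The force is now 4–5 N, so the bolt is being carried. I'll do a second full cycle.

```bash

python3 -m pendant '[[[0.0019,0.0057,0,0,0,2.4,-0.32],[0.0015,0.0113,0,0,0,4.8,-0.32],[0.0009,0.0169,0,0,0,7.2,-0.32],[0.0001,0.0225,0,0,0,9.6,-0.32],[-0.001,0.0281,0,0,0,12,-0.32]]]' | grep -E "force"
python3 -m pendant '[[[-0.0001,0.0057,0,0,0,2.4,-0.32],[-0.0005,0.0113,0,0,0,4.8,-0.32],[-0.0011,0.0169,0,0,0,7.2,-0.32],[-0.0019,0.0225,0,0,0,9.6,-0.32],[-0.003,0.0281,0,0,0,12,-0.32]]]' | grep -E "force"
python3 -m pendant '[[[-0.0001,0.0057,0,0,0,2.4,-0.32],[-0.0005,0.0113,0,0,0,4.8,-0.32],[-0.0011,0.0169,0,0,0,7.2,-0.32],[-0.0019,0.0225,0,0,0,9.6,-0.32],[-0.003,0.0281,0,0,0,12,-0.32]]]' | grep -E "force"
python3 -m pendant '[[[-0.0001,0.0057,0,0,0,2.4,-0.32],[-0.0005,0.0113,0,0,0,4.8,-0.32],[-0.0011,0.0169,0,0,0,7.2,-0.32],[-0.0019,0.0225,0,0,0,9.6,-0.32],[-0.003,0.0281,0,0,0,12,-0.32]]]' | grep -E "force"
python3 -m pendant '[[[-0.0001,0.0057,0,0,0,2.4,-0.32],[-0.0005,0.0113,0,0,0,4.8,-0.32],[-0.0011,0.0169,0,0,0,7.2,-0.32],[-0.0019,0.0225,0,0,0,9.6,-0.32],[-0.003,0.0281,0,0,0,12,-0.32]]]' | grep -E "force"
python3 -m pendant '[[[0,0.0028,0,0,0,1.2,-0.32],[-0.0001,0.0057,0,0,0,2.4,-0.32],[-0.0003,0.0085,0,0,0,3.6,-0.32],[-0.0005,0.0113,0,0,0,4.8,-0.32],[-0.0007,0.0141,0,0,0,6,-0.32]]]' | grep force
python3 -m pendant '[[[-0.0002,-0.0071,0,0,0,-3,-0.32],[-0.0007,-0.0141,0,0,0,-6,-0.32],[-0.0017,-0.0211,0,0,0,-9,-0.32],[-0.003,-0.0281,0,0,0,-12,-0.32],[-0.0046,-0.0349,0,0,0,-15,-0.32]]]' | grep force
python3 -m pendant '[[[-0.0002,-0.0071,0,0,0,-3,-0.32],[-0.0007,-0.0141,0,0,0,-6,-0.32],[-0.0017,-0.0211,0,0,0,-9,-0.32],[-0.003,-0.0281,0,0,0,-12,-0.32],[-0.0046,-0.0349,0,0,0,-15,-0.32]]]'| grep force
python3 -m pendant '[[[-0.0002,-0.0071,0,0,0,-3,-0.32],[-0.0007,-0.0141,0,0,0,-6,-0.32],[-0.0017,-0.0211,0,0,0,-9,-0.32],[-0.003,-0.0281,0,0,0,-12,-0.32],[-0.0046,-0.0349,0,0,0,-15,-0.32]]]'| grep force
python3 -m pendant '[[[-0.0002,-0.0071,0,0,0,-3,-0.32],[-0.0007,-0.0141,0,0,0,-6,-0.32],[-0.0017,-0.0211,0,0,0,-9,-0.32],[-0.003,-0.0281,0,0,0,-12,-0.32],[-0.0046,-0.0349,0,0,0,-15,-0.32]]]'| grep force
python3 -m pendant '[[[0,-0.0028,0,0,0,-1.2,-0.32],[-0.0001,-0.0057,0,0,0,-2.4,-0.32],[-0.0003,-0.0085,0,0,0,-3.6,-0.32],[-0.0005,-0.0113,0,0,0,-4.8,-0.32],[-0.0007,-0.0141,0,0,0,-6,-0.32]]]' |grep force
python3 - <<'E'
from h import *
go(hp([-.135,0,.09],.59),-133.4)
E
```

```text
contact_force: [0.1, -1.8, 0.3]
gripper_force: 0.9
contact_force: [-0.1, -1.5, 0.3]
gripper_force: 0.8
contact_force: [-0.3, -3.9, 0.1]
gripper_force: 2.0
contact_force: [-0.8, -1.6, 0.9]
gripper_force: 0.8
contact_force: [0.2, -1.1, 0.2]
gripper_force: 0.6
contact_force: [0.2, -0.8, 0.0]
gripper_force: 0.7
contact_force: [-0.7, 4.5, 0.9]
gripper_force: 2.0
contact_force: [-2.2, 3.6, 1.6]
gripper_force: 2.1
contact_force: [-3.0, 2.4, 2.2]
gripper_force: 2.1
contact_force: [-1.9, 2.4, 3.2]
gripper_force: 2.0
contact_force: [-3.3, 1.0, -0.5]
gripper_force: 1.8
shift [ 0.0011 -0.0014 -0.0007] rot [ 0.05 -0.04  0.08] | t 28.45 w 0.0298 F [-3.3  1.  -0.5] j [  2.  15. -28.  -0. -47. -45.]
```

I'll do a third cycle for margin, then lift clear.

```bash

python3 -m pendant '[[[0.0009,0.0057,0,0,0,2.4,-0.32],[0.0005,0.0113,0,0,0,4.8,-0.32],[-0.0001,0.0169,0,0,0,7.2,-0.32],[-0.0009,0.0225,0,0,0,9.6,-0.32],[-0.002,0.0281,0,0,0,12,-0.32]]]' | grep contact
python3 -m pendant '[[[-0.0001,0.0057,0,0,0,2.4,-0.32],[-0.0005,0.0113,0,0,0,4.8,-0.32],[-0.0011,0.0169,0,0,0,7.2,-0.32],[-0.0019,0.0225,0,0,0,9.6,-0.32],[-0.003,0.0281,0,0,0,12,-0.32]]]' | grep contact
python3 -m pendant '[[[-0.0001,0.0057,0,0,0,2.4,-0.32],[-0.0005,0.0113,0,0,0,4.8,-0.32],[-0.0011,0.0169,0,0,0,7.2,-0.32],[-0.0019,0.0225,0,0,0,9.6,-0.32],[-0.003,0.0281,0,0,0,12,-0.32]]]' | grep contact
python3 -m pendant '[[[-0.0001,0.0057,0,0,0,2.4,-0.32],[-0.0005,0.0113,0,0,0,4.8,-0.32],[-0.0011,0.0169,0,0,0,7.2,-0.32],[-0.0019,0.0225,0,0,0,9.6,-0.32],[-0.003,0.0281,0,0,0,12,-0.32]]]' | grep contact
python3 -m pendant '[[[-0.0002,-0.0071,0,0,0,-3,-0.32],[-0.0007,-0.0141,0,0,0,-6,-0.32],[-0.0017,-0.0211,0,0,0,-9,-0.32],[-0.003,-0.0281,0,0,0,-12,-0.32],[-0.0046,-0.0349,0,0,0,-15,-0.32]]]' | grep contact
python3 -m pendant '[[[-0.0002,-0.0071,0,0,0,-3,-0.32],[-0.0007,-0.0141,0,0,0,-6,-0.32],[-0.0017,-0.0211,0,0,0,-9,-0.32],[-0.003,-0.0281,0,0,0,-12,-0.32],[-0.0046,-0.0349,0,0,0,-15,-0.32]]]'| grep contact
python3 -m pendant '[[[-0.0002,-0.0071,0,0,0,-3,-0.32],[-0.0007,-0.0141,0,0,0,-6,-0.32],[-0.0017,-0.0211,0,0,0,-9,-0.32],[-0.003,-0.0281,0,0,0,-12,-0.32],[-0.0046,-0.0349,0,0,0,-15,-0.32]]]'| grep contact
python3 -m pendant '[[[0,-0.0028,0,0,0,-1.2,-0.32],[0,-0.0028,0,0,0,-1.2,-0.32],[0,0,0,0,0,0,-0.32],[0,0.002,0,0,0,0,-0.32],[0,0.002,0,0,0,0,-0.32]]]' |grep contact
python3 -m pendant '[[[0,0,-0.025,0,0,0,-0.32],[0,0,-0.05,0,0,0,-0.32],[0,0,-0.08,0,0,0,-0.32],[0,0,-0.1,0,0,0,-0.5],[0,0,-0.1,0,0,0,-0.8]]]'
python3 - <<'E'
from h import *
w=np.degrees(P[2]); S=lambda v:Rz(P[2])@np.array(v)+[P[0],P[1],0]
for v in([-.155,.11,.15],[-.155,.11,.042],[-.105,.11,.03]): print(S(v).round(3)); go(S(v),w-180)
E
```

```text
contact_force: [-0.7, -2.0, -0.5]
contact_force: [-0.1, -2.5, 0.4]
contact_force: [-0.3, -1.3, -0.2]
contact_force: [-0.5, -2.8, 0.5]
contact_force: [-0.9, 4.0, 1.9]
contact_force: [-0.6, 2.9, 2.9]
contact_force: [-0.9, 5.1, 1.0]
contact_force: [0.4, 0.1, 0.2]
time_s: 32.95
tcp_pos: [0.4916, -0.171, 0.371]
eef_rot: [-179.7, 0.2, -136.4]
contact_force: [0.7, 0.2, -0.5]
gripper_width: 0.0189
gripper_force: 0.0
[ 0.415 -0.008  0.15 ]
shift [-0.057   0.1711  0.0423] rot [-0.2   0.28 30.79] | t 32.95 w 0.0189 F [ 0.7  0.2 -0.5] j [  2.   7. -22.   0. -61. -49.]
[ 0.415 -0.008  0.042]
shift [-0.0566  0.1716  0.1503] rot [-0.2   0.28 30.79] | t 32.95 w 0.0189 F [ 0.7  0.2 -0.5] j [  2.   7. -22.   0. -61. -49.]
[0.464 0.003 0.03 ]
shift [-0.0995  0.1461  0.1626] rot [-0.2   0.28 30.79] | t 32.95 w 0.0189 F [ 0.7  0.2 -0.5] j [  2.   7. -22.   0. -61. -49.]
```

```bash
python3 - <<'E'
from h import *
o=(np.array([68,355])+.5)/3.6-.5+[255,145]
s=least_squares(lambda q:proj("top",[q[0],q[1],.07])[0]-o,[.5,.08]).x
print(s,Rz(-P[2])@(np.r_[s,0]-[P[0],P[1],0]))
S=lambda v:Rz(P[2])@np.array(v)+[P[0],P[1],0]
go(S([-.108,.11,.15]),np.degrees(P[2])-180)
E
```

```text
[0.486794   0.12782554] [-0.05489209  0.22628245  0.        ]
shift [-0.0974  0.1471  0.0426] rot [-0.2   0.28 30.79] | t 32.95 w 0.0189 F [ 0.7  0.2 -0.5] j [  2.   7. -22.   0. -61. -49.]
```

```bash

python3 -m pendant '[[[-0.02,0.03,0,0,0,6.2,0.3],[-0.04,0.06,0,0,0,12.4,0.3],[-0.06,0.09,0,0,0,18.6,0.3],[-0.08,0.12,0,0,0,24.8,0.3],[-0.0974,0.1471,0,0,0,30.8,0.3]]]' |grep pos
python3 -m pendant '[[[0,0,0.02,0,0,0,0.3],[0,0,0.04,0,0,0,0.3],[0,0,0.06,0,0,0,0.3],[0,0,0.065,0,0,0,0.3],[0,0,0.065,0,0,0,0.3]]]'
python3 - <<'E'
from h import *
S=lambda v:Rz(P[2])@np.array(v)+[P[0],P[1],0]
go(S([-.107,.11,.029]),np.degrees(P[2])-180)
E
```

```text
tcp_pos: [0.4592, 0.0041, 0.3672]
time_s: 33.95
tcp_pos: [0.4597, 0.0027, 0.302]
eef_rot: [-180.0, -0.1, -167.2]
contact_force: [0.8, -0.0, -0.0]
gripper_width: 0.0569
gripper_force: 0.0
shift [-0.0023 -0.0002  0.0949] rot [-0.03 -0.12 -0.03] | t 33.95 w 0.0569 F [ 0.8 -0.  -0. ] j [  25.    6.  -34.    0.  -51. -102.]
```

```bash

python3 -m pendant '[[[-0.001,0,0.03,0,0,0,0.3],[-0.002,0,0.055,0,0,0,0.3],[-0.002,0,0.08,0,0,0,0.3],[-0.002,0,0.095,0,0,0,0.3],[-0.002,0,0.095,0,0,0,0.3]]]' |grep -E "pos|force"
python3 -m pendant '[[[0,0,0,0,0,0,-0.2],[0,0,0,0,0,0,-0.6],[0,0,0,0,0,0,-0.6],[0,0,0,0,0,0,-0.6],[0,0,0,0,0,0,-0.6]]]' 25
python3 - <<'E'
from h import *
S=lambda v:Rz(P[2])@np.array(v)+[P[0],P[1],0]
go(S([-.107,.11,.029]),np.degrees(P[2])-180)
E
```

```text
tcp_pos: [0.4617, 0.003, 0.2068]
contact_force: [-0.7, -0.2, 0.4]
gripper_force: 0.0
time_s: 34.95
tcp_pos: [0.4621, 0.0034, 0.2082]
eef_rot: [180.0, 0.1, -167.2]
contact_force: [-2.6, 3.2, 3.4]
gripper_width: 0.0245
gripper_force: 25.0
shift [ 0.0004 -0.0005  0.0011] rot [ 0.03  0.07 -0.05] | t 34.95 w 0.0245 F [-2.6  3.2  3.4] j [  25.   14.  -40.   -0.  -36. -102.]
```

Knob gripped. Now I push it in 12 mm.

```bash

python3 -m pendant '[[[-0.002,0,0,0,0,0,-0.6],[-0.004,0,0,0,0,0,-0.6],[-0.006,0,0,0,0,0,-0.6],[-0.008,0,0,0,0,0,-0.6],[-0.01,0,0,0,0,0,-0.6]]]'
python3 -m pendant '[[[-0.002,0,0,0,0,0,-0.6],[-0.002,0,0,0,0,0,-0.6],[-0.002,0,0,0,0,0,-0.6]]]'
```

```text
time_s: 35.45
tcp_pos: [0.4723, 0.0059, 0.2082]
eef_rot: [180.0, 0.1, -167.2]
contact_force: [0.3, 3.4, 3.7]
gripper_width: 0.0244
gripper_force: 25.0
time_s: 35.75
tcp_pos: [0.474, 0.0062, 0.2081]
eef_rot: [180.0, 0.0, -167.2]
contact_force: [-2.2, 4.6, 9.0]
gripper_width: 0.0245
gripper_force: 25.0
```

```bash

python3 -m pendant '[[[0,0,0,0,0,0,-0.3],[0,0,0,0,0,0,0.1],[0,0,0,0,0,0,0.3],[0,0,0,0,0,0,0.3],[0,0,0,0,0,0,0.3]]]' |grep -E "force|width"
python3 -m pendant '[[[0,0,-0.03,0,0,0,0.3],[0,0,-0.06,0,0,0,0.3],[0,0,-0.1,0,0,0,0.3],[0,0,-0.13,0,0,0,0.3],[0,0,-0.15,0,0,0,0.3]]]' |grep force
python3 -m pendant '[[[0,0,0,0,0,0,0.3],[0,0.03,0,0,0,0,0.3],[0,0.07,0,0,0,0,0.3],[0,0.11,0,0,0,0,0.3],[0,0.15,0,0,0,0,0.3]]]' |grep force
python3 -m pendant '[[[0,0.04,0,0,0,0,0.3],[0,0.08,0,0,0,0,0.3],[0,0.12,0,0,0,0,0.3],[0,0.15,0,0,0,0,0.3],[0,0.15,0,0,0,0,0.3]]]'
python3 - <<'E'
from h import *
C=[]
for n,(y,x) in dict(top=(150,290),scene=(165,225)).items():
    a=r.capture(n)[y:y+130,x:x+100,::-1]; C.append(cv2.resize(cv2.convertScaleAbs(a,alpha=1.5),None,fx=4,fy=4,interpolation=2))
cv2.imwrite("pics/s6.png",np.hstack(C))
f=lambda p,k,kx=-.105:[((proj(n,pts(p,kx)[k])[0]-o+.5)*4).round() for n,o in(("top",[290,150]),("scene",[225,165]))]
for kx in(-.105,-.093,-.081): print(kx,f(P,"knob",kx))
for se in(0,.45): print(se,f(P[:3]+[.5,se],"tab"))
E
```

```text
contact_force: [-0.5, -0.5, 0.2]
gripper_width: 0.0547
gripper_force: 0.0
contact_force: [0.9, 0.2, -0.7]
gripper_force: 0.0
contact_force: [1.5, -0.5, -0.2]
gripper_force: 0.0
time_s: 37.75
tcp_pos: [0.4065, 0.3013, 0.3567]
eef_rot: [-180.0, -0.0, -167.0]
contact_force: [-0.2, -0.6, -0.1]
gripper_width: 0.0573
gripper_force: 0.0
-0.105 [array([155., 412.]), array([145., 107.])]
-0.093 [array([150., 392.]), array([167., 111.])]
-0.081 [array([145., 372.]), array([188., 115.])]
0 [array([266., 123.]), array([351., 208.])]
0.45 [array([249., 147.]), array([334., 182.])]
```

View pics/s6.png

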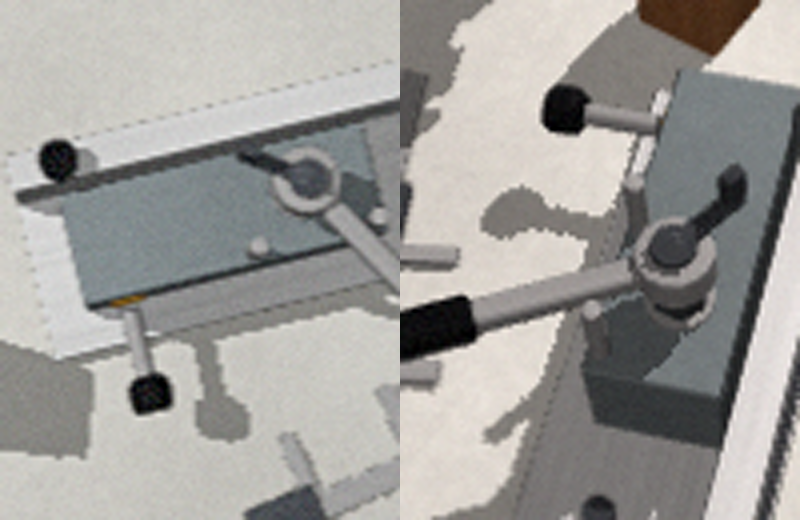

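The knob is at (150,393) in the top panel and (565,108) in the scene panel, which matches the middle click. The tab at (733,182) matches the loosening side, and the robot is clear of everything, so I'm handing in.

```bash
python3 -c "
from plant import r
print(r.close_job())"
```

```text
the job is handed in; nothing more can be done
None
```

The job is handed in at about 38 s: lever on the loosening side and rod in the middle click (both seen in the last pictures), bolt turned by three loosening strokes (an estimated 2 rad, since I could not read its angle directly), and the bystanders not touched as far as the forces showed.

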